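Clamp the lid of an anaerobic jar with its fold-out screw crank

TASK

The anaerobic jar is loaded and its lid lies loose on the seal. Swing the folded crank handle of the clamp screw up until it stands fully upright, crank the screw down (clockwise from above) by feel until the lid is clamped snugly on its rubber seal, firm but never over-tightened, then fold the handle flat again, so that the jar will fit on the incubator shelf. Leave the things around the jar where they are.

Things in the scene. Friction and masses are not known exactly. Their poses are not given: they have to be found in the camera images.
- clamp: Jar clamp, fixed to the bench: round dark steel stand, 172 mm across, 12 mm high, three black cleats, and a steel yoke (bar 163 mm long along this y, 26 mm wide, top 176 mm high) hooked under the jar's flange. Origin: centre of the stand's underside, on the bench; z up, along the screw axis. The clear jar with culture plates (flange 140 mm across) stands in it.
- yoke_top (a point): Top centre of the yoke's threaded boss (33 mm across), on the screw axis, 182 mm above the bench. Under the yoke lies the loose aluminium lid, 137 mm across, on the jar's rubber ring; the screw's foot presses on the lid's raised middle (41 mm across), which lies 140 mm above the bench, but 1.5 mm more or less from jar to jar. The ring gives about 1 mm for each 65 N.
- crank: Clamp screw and its crank arm, one steel piece on the clamp's axis. Origin: on the axis, at the underside of the screw's foot; x from the axis along the arm to its fork end, z up. Clockwise from above drives it down 8 mm a turn, arm and all. The arm is 16 mm wide, its top 59 mm above this origin. At the start it stands at any angle, the foot 0.5 to 9 mm above the lid.
- foot: The screw's round foot, 35 mm across, at its lower end, which presses on the lid; origin at the centre of its underside (the same point as the crank's origin). Fixed to the crank.
- handle_hinge (a point): Middle of the level hinge pin in the arm's fork (20 mm wide, top 4 mm above the pin), 65 mm from the screw axis, 70 mm above the crank's origin. Feel at the handle, sideways, while turning: free about 1 N; with the foot on the lid some 2 N more for each 10 degrees; 7 to 10 N is tight; 15 N over-stresses the lid. At a standstill little is felt: the screw holds itself.
- handle (a joint): Fold angle of the crank handle about that pin: 0 = folded flat, lying along the top of the arm with its free end over the screw axis; 1.57 = upright against its stop, the working position. Stiff hinge: about 0.06 N m (1.5 N at the grip) moves it; it stays where it is left.
- grip_end (a point): Free end of the handle, on its centre line, 62 mm from the hinge pin. The handle is a round black barrel, 17.6 mm thick, reaching from 10 to 62 mm from the pin; it spins freely about its own length, so the fingers can hold it without turning while they crank.
- spare_dish: Loose closed culture plate, 91 mm across, 15 mm high, on the bench to the right of the jar; origin at the centre of its underside. To be left alone.
- serum_vial: Loose small vial, 17 mm across, 39 mm high, standing to the left of the jar; origin at the centre of its underside. To be left alone.
- vial_9: Loose small vial, 17 mm across, 49 mm high, standing to the left of the jar and farther back; origin at the centre of its underside. To be left alone.
- marker_blue: Loose felt marker, 131 mm long, 13 mm thick, lying on the note pad behind and to the right of the jar; origin in the middle of its underside. To be left alone.

How it is judged:
By the outcome, as a careful person would: the job done as asked, in the order asked, and still so for the second after the job is handed in, with the robot touching nothing.
It also fails if it takes over 64 s, if anything falls off the work surface, if the arm or the gripper's body presses on something with over 40 N, if the wrist force passes 120 N, or if a joint passes its speed limit or range.

ROBOT

A 6-joint arm with a two-finger parallel gripper is mounted at the origin on a cart in front of the work surface, level with it; the furniture and walls round the work are solid. World frame = base frame: x ahead of the robot, y to its left, z up, the work surface at z = 0. Lengths are in mm, angles in degrees, forces in N, time in s.
With the tool pointing down it reaches from about 250 to 800 mm from the base axis. Payload 3.9 kg.
Tool frame: the origin (TCP) lies midway between the tips of the shut fingers; the grasp point (between the pads) lies 19 mm behind it; z points along the fingers, y is the direction in which the jaws open and shut (so a half turn about z gives the same grasp; the last joint's range is limited). The gripper opens to 85 mm and grips with 20 to 120 N. Pads are 22 mm wide; open, the fingers measure 114 mm over their backs; the gripper's body (76 mm by 85 mm) begins 54 mm behind the grasp point. The pads swing forward as they close: fully open they stand 13 mm farther back than shut.
Start: joints at [-70.359, 14.897, -7.913, 67.191, 0, 90], TCP at [176.461, -494.446, 231.304] pointing down, gripper open.
Joint ranges: [-159.42, 159.42], [-47.68, 98.78], [-73.54, 78.23], [-108.79, 121.32], [-90, 84.71], [-180, 180]. Speed limits (degrees/s): [147.25, 147.25, 180, 180, 180, 180].

INTERFACE

Orientations are given as [roll, pitch, yaw] about the fixed x, y, z axes, in that order (R = Rz(yaw) Ry(pitch) Rx(roll)).
In Python, from workcell import env gives the robot as it stands.
- The arm moves only by the shell command python3 -m handwheel 'ROWS'. ROWS is JSON, a list of rows, each an object with "delta_pos": the shift along the world's x, y, z in m, a list of three; "twist": the turn, a rotation vector about the world's x, y, z in rad, a list of three; "gripper": the opening, from 0 (shut) to 1 (fully open). A call has 1 to 12 rows; each row is the pose to reach, as a shift and turn from the pose commanded when the call began; what a row does not reach only later rows make up. A row lasts 1/12 s, in which the tool goes at most 41.7 mm and 7.16 degrees, less where a joint would pass 70% of its speed; a pose out of reach is approached as far as the arm can. A call with a gripper value outside its range is refused whole. The fingers move at their own pace and stop on an object; the grip force is fixed at half the most. Time passes only in rows, so rows that repeat a pose let the fingers close. It gives the time, the measured TCP pose, the force and the opening at its end, in the units of the state.
- env.sense(): the state, without advancing time (a new reading comes with each control period).
- env.camera(name): name is "side" or "top"; returns a dict with "image" (420x560x3 uint8, blue, green, red), "z_map" (420x560 float32, mm along the optical axis (not along the pixel's ray), 0 where there is no reading), "mtx" (3x3 intrinsics, pixels), "camera_from_world" (4x4, takes a point from world to camera coordinates). Camera axes: x right, y down, z forward; pixel columns grow to the right and rows downward; lengths in mm; the calibration is good to about 2 mm. A picture is of the moment at which its call begins.
- env.sign_off(): hands the job in, once; it reports no verdict.
The state is a dict: "clock": time; "qpos": joint angles; "qvel": joint speeds; "joint_efforts": joint torques, N m; "ee_pos": TCP position; "tool_rot": TCP orientation; "force": force on the tool from outside, world axes, zero at the start; "moment": the same for the moment, N m; "width": finger opening in mm.
Only numpy, scipy, OpenCV 4.12 (cv2) and the standard library are available. Lean on these libraries where they do the work, as an engineer would, in place of code of your own. Each camera call takes 0.05 s, during which the arm holds its last target. There are 200 camera calls.

## Working session

There is one attempt and no reset: what is moved stays moved. The work goes in short steps, Python scripts to look and compute and a shell command to move; the robot and the scene stay as the last step left them, time stands still between calls to the robot, and variables do not carry over. Pictures are saved under pics/ and viewed, on a budget of 10 in all, crops included, one or two more only if the job needs it, and the job is handed in when it is done.

```bash
mkdir -p pics; ls
python3 - <<'E'
from workcell import env
import cv2,numpy as np
s=env.sense();print(s)
for n in("side","top"):
    c=env.camera(n);np.savez(f"pics/{n}0.npz",**c);cv2.imwrite(f"pics/{n}0.png",c["image"]);print(n,c["mtx"],c["camera_from_world"])
a=[cv2.imread(f"pics/{n}0.png") for n in("side","top")]
E
```

```text
pics
{'clock': 0.0, 'qpos': array([-7.03582785e+01,  1.49370456e+01, -7.98667803e+00,  6.71921433e+01,
       -8.29645520e-04,  8.99985110e+01]), 'qvel': array([-0.00112813, -0.01609102,  0.01027577, -0.01835447, -0.07882607,
       -0.07053188]), 'joint_efforts': array([ 1.39333129e-03, -4.05675888e+01,  2.53923798e+01,  1.86178414e-02,
       -1.45691311e-04, -8.11774242e-06]), 'ee_pos': array([ 176.23115421, -493.7902993 ,  230.4468555 ]), 'tool_rot': array([-1.79884133e+02,  8.26632680e-04,  1.96432122e+01]), 'force': array([-0.22448981, -0.25953574, -0.89940295]), 'moment': array([ 0.02532134, -0.00716152,  0.03203297]), 'width': 85.41134367595343}
side [[399.54350128   0.         281.71970236]
 [  0.         399.54350128 220.59735787]
 [  0.           0.           1.        ]] [[-9.96908415e-01  7.70462803e-02  1.54104551e-02  5.21665782e+02]
 [ 1.51306935e-02  3.80706180e-01 -9.24572262e-01  1.27136799e+02]
 [-7.71017091e-02 -9.21480697e-01 -3.80694958e-01  9.71502062e+02]
 [ 0.00000000e+00  0.00000000e+00  0.00000000e+00  1.00000000e+00]]
top [[470.61154583   0.         283.39869185]
 [  0.         470.61154583 212.0531305 ]
 [  0.           0.           1.        ]] [[ 1.25359270e-02 -9.99757011e-01 -1.81320291e-02  2.97879019e+01]
 [-9.99197340e-01 -1.18348235e-02 -3.82702457e-02  5.21766626e+02]
 [ 3.80463571e-02  1.85972282e-02 -9.99102907e-01  1.35853373e+03]
 [ 0.00000000e+00  0.00000000e+00  0.00000000e+00  1.00000000e+00]]
```

View pics/side0.png

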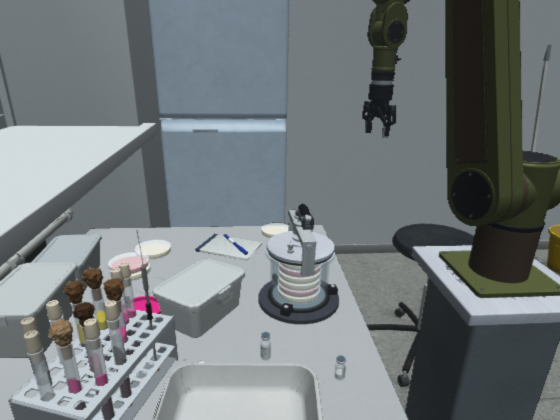

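View pics/top0.png

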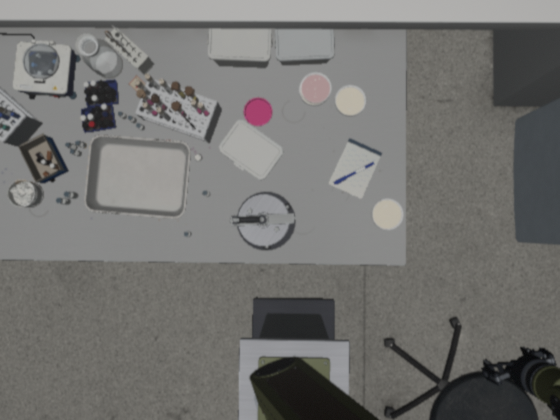

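Run:
```python
import cv2,numpy as np
a=cv2.imread("pics/side0.png")[185:325,240:360];b=cv2.imread("pics/top0.png")[180:260,220:310]
a=cv2.resize(a,(480,560),interpolation=cv2.INTER_CUBIC)[:, :310+60];b=cv2.resize(b,None,fx=4.7,fy=4.7,interpolation=cv2.INTER_CUBIC)
o=np.zeros((560,800,3),np.uint8);o[:,:370]=a;o[:b.shape[0],375:375+b.shape[1]]=b
cv2.imwrite("pics/crop.png",o)
# deproject with depth
for n,(u0,u1,v0,v1) in dict(top=(220,310,180,260),side=(250,350,195,320)).items():
    c=np.load(f"pics/{n}0.npz");v,u=np.mgrid[v0:v1,u0:u1];z=c["z_map"][v0:v1,u0:u1]
    K=c["mtx"];P=np.stack([(u-K[0,2])/K[0,0]*z,(v-K[1,2])/K[1,1]*z,z],-1)[z>0]
    T=c["camera_from_world"];W=(P-T[:3,3])@T[:3,:3]
    np.save(f"pics/{n}_pts.npy",W)
    for lo,hi in((130,150),(165,180),(180,195),(195,204),(204,215),(215,240)):
        m=(W[:,2]>lo)&(W[:,2]<hi);q=W[m]
        if len(q):print(n,lo,hi,len(q),q.mean(0).round(1),q.min(0).round(),q.max(0).round())
```

```text
top 130 150 1304 [494.9  87.  133.6] [429.  21. 130.] [562. 152. 150.]
top 165 180 351 [495.4  63.4 175.8] [478.   3. 165.] [510. 171. 180.]
top 180 195 49 [493.3  84.  183.1] [478.  19. 180.] [509. 166. 194.]
top 195 204 53 [494.3  91.  201.2] [483.  76. 196.] [506. 159. 204.]
top 204 215 43 [492.4 115.  210.2] [483.  76. 204.] [506. 155. 215.]
top 215 240 172 [493.4 124.4 219.6] [482.  90. 215.] [503. 159. 227.]
side 130 150 1285 [500.4 101.9 133.8] [429.   7. 130.] [563. 170. 150.]
side 165 180 393 [497.6 121.2 173.7] [479.   5. 165.] [513. 173. 180.]
side 180 195 47 [503.7  94.4 185.1] [491.  78. 180.] [511. 159. 195.]
side 195 204 112 [496.8 135.6 199.6] [482.  80. 195.] [508. 162. 203.]
side 204 215 75 [494.6 151.4 210.7] [483.  95. 204.] [504. 161. 215.]
side 215 240 133 [494.7 131.7 218.2] [482.  95. 215.] [504. 161. 222.]
```

View pics/crop.png

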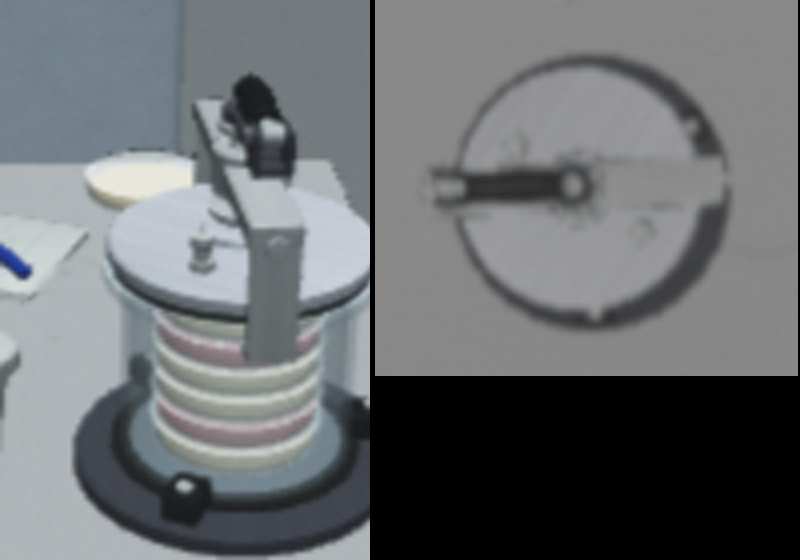

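Run:
```python
import numpy as np,cv2
for n in("top","side"):
    W=np.load(f"pics/{n}_pts.npy")
    h=W[(W[:,2]>212)&(W[:,2]<235)]
    vx,vy,x,y=cv2.fitLine(h[:,:2].astype(np.float32),cv2.DIST_HUBER,0,.01,.01).ravel()
    print(n,"handle",np.degrees(np.arctan2(vy,vx)).round(1),x,y,"y-extent",np.percentile(h[:,1],[1,99]).round(1),"ztop pct",np.percentile(h[:,2],[50,80,90,97]).round(1))
    for a in range(85,165,10):
        q=h[(h[:,1]>a)&(h[:,1]<=a+10)]
        if len(q):print(a,len(q),q[:,2].max().round(1),np.percentile(q[:,0],[2,98]).round(1))
    b=W[(W[:,2]>168)&(W[:,2]<180)]
    (cx,cy),s,an=cv2.minAreaRect(b[:,:2].astype(np.float32));print("yoke",cx,cy,s,an)
    l=W[(W[:,2]>130)&(W[:,2]<138)];print("lid",cv2.minEnclosingCircle(l[:,:2].astype(np.float32)),np.median(l[:,2]))
```

```text
top handle -89.2 492.8558 123.56855 y-extent [ 90.  159.1] ztop pct [219.  221.6 223.2 225. ]
85 15 224.9 [488.1 500.5]
95 26 226.6 [486.8 501.8]
105 32 226.5 [485.5 502.9]
115 28 224.9 [485.4 500.2]
125 27 226.1 [485.3 500.1]
135 25 224.2 [485.1 500. ]
145 31 222.3 [482.5 502.4]
155 10 218.7 [482.5 499.8]
yoke 494.1019592285156 86.73849487304688 (30.638683319091797, 167.30709838867188) 2.6962966918945312
lid ((494.9723205566406, 87.51426696777344), 67.94680786132812) 133.03650228880326
side handle -83.8 495.59256 132.22925 y-extent [ 96.  160.8] ztop pct [217.1 220.2 220.7 221.3]
95 13 221.5 [491.  503.1]
105 21 221.9 [488.1 502.9]
115 20 221.6 [487.4 502.2]
125 20 221.3 [487.2 501.5]
135 32 221.4 [485.8 500.3]
145 23 217.9 [482.4 504.1]
155 34 216.9 [483.2 502.5]
yoke 497.5932922363281 89.29934692382812 (27.23579978942871, 167.85897827148438) 5.096597194671631
lid ((496.8115234375, 88.38270568847656), 82.84003448486328) 131.90309130953952
```

```bash
python3 -m handwheel '[{"delta_pos":[0,0,0.04],"twist":[0,0,0.12],"gripper":1},{"delta_pos":[0.02,0.03,0.08],"twist":[0,0,0.24],"gripper":1},{"delta_pos":[0.05,0.07,0.1],"twist":[0,0,0.36],"gripper":1},{"delta_pos":[0.08,0.11,0.12],"twist":[0,0,0.48],"gripper":1},{"delta_pos":[0.105,0.15,0.12],"twist":[0,0,0.6],"gripper":1},{"delta_pos":[0.13,0.19,0.12],"twist":[0,0,0.72],"gripper":1},{"delta_pos":[0.155,0.23,0.12],"twist":[0,0,0.84],"gripper":1},{"delta_pos":[0.18,0.26,0.12],"twist":[0,0,0.96],"gripper":1},{"delta_pos":[0.2,0.29,0.12],"twist":[0,0,1.08],"gripper":1},{"delta_pos":[0.22,0.32,0.12],"twist":[0,0,1.23],"gripper":1}]'
```

```text
clock: 0.93
ee_pos: [376.8, -202.1, 351.0]
tool_rot: [180.0, 0.0, 89.0]
force: [0.9, -0.5, -0.5]
width: 85.6
```

```bash
python3 -m handwheel '[{"delta_pos":[0.012,0.03,0],"twist":[0.05,0,0.01],"gripper":1},{"delta_pos":[0.025,0.06,0],"twist":[0.1,0,0.02],"gripper":1},{"delta_pos":[0.037,0.095,0],"twist":[0.16,0,0.03],"gripper":1},{"delta_pos":[0.05,0.13,0],"twist":[0.22,0,0.04],"gripper":1},{"delta_pos":[0.063,0.165,0],"twist":[0.29,0,0.04],"gripper":1},{"delta_pos":[0.077,0.2,-0.02],"twist":[0.36,0,0.04],"gripper":1},{"delta_pos":[0.09,0.23,-0.045],"twist":[0.44,0,0.04],"gripper":1},{"delta_pos":[0.098,0.252,-0.07],"twist":[0.52,0,0.04],"gripper":1},{"delta_pos":[0.098,0.252,-0.083],"twist":[0.52,0,0.04],"gripper":1},{"delta_pos":[0.098,0.252,-0.083],"twist":[0.52,0,0.04],"gripper":1},{"delta_pos":[0.098,0.252,-0.083],"twist":[0.52,0,0.04],"gripper":1}]'
python3 - <<'E'
from workcell import env
print(env.sense()["qpos"].round(1))
E
```

```text
clock: 1.85
ee_pos: [473.6, 48.2, 267.4]
tool_rot: [-179.7, -29.8, 90.9]
force: [1.0, 0.1, 0.4]
width: 85.3
[-13.1  13.4 -11.1  73.7  28.8  73.8]
```

```bash
python3 -m handwheel '[{"delta_pos":[0.011,0.015,0],"twist":[0,0,0.02],"gripper":1},{"delta_pos":[0.0205,0.03,0],"twist":[0,0,0.02],"gripper":1},{"delta_pos":[0.0205,0.03,0],"twist":[0,0,0.02],"gripper":1},{"delta_pos":[0.0205,0.042,-0.02],"twist":[0,0,0.02],"gripper":1},{"delta_pos":[0.0205,0.054,-0.04],"twist":[0,0,0.02],"gripper":1},{"delta_pos":[0.0205,0.062,-0.055],"twist":[0,0,0.02],"gripper":1},{"delta_pos":[0.0205,0.066,-0.062],"twist":[0,0,0.02],"gripper":1},{"delta_pos":[0.0205,0.0695,-0.0685],"twist":[0,0,0.02],"gripper":1},{"delta_pos":[0.0205,0.0695,-0.0685],"twist":[0,0,0.02],"gripper":1}]'
python3 - <<'E'
from workcell import env
import cv2
a=env.camera("side")["image"][150:310,220:400]
cv2.imwrite("pics/a1.png",cv2.resize(a,None,fx=3.5,fy=3.5,interpolation=cv2.INTER_CUBIC))
E
```

```text
clock: 2.6
ee_pos: [494.6, 117.4, 199.6]
tool_rot: [-179.9, -29.8, 92.2]
force: [0.5, 0.5, 0.5]
width: 85.7
```

View pics/a1.png

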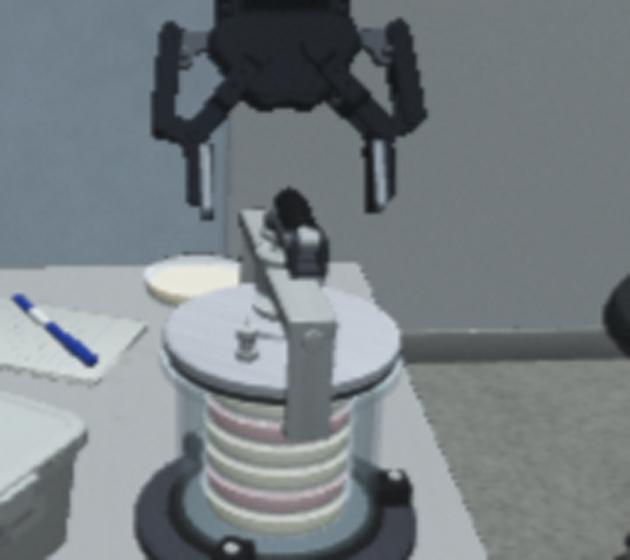

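Fingers (tips at about (207,213) and (378,209) in the crop) straddle the black handle, whose centre is at about (292,205). I'll close the gripper.

```bash
python3 -m handwheel '[{"delta_pos":[0,0,0],"twist":[0,0,0],"gripper":0},{"delta_pos":[0,0,0],"twist":[0,0,0],"gripper":0},{"delta_pos":[0,0,0],"twist":[0,0,0],"gripper":0},{"delta_pos":[0,0,0],"twist":[0,0,0],"gripper":0},{"delta_pos":[0,0,0],"twist":[0,0,0],"gripper":0},{"delta_pos":[0,0,0],"twist":[0,0,0],"gripper":0},{"delta_pos":[0,0,0],"twist":[0,0,0],"gripper":0},{"delta_pos":[0,0,0],"twist":[0,0,0],"gripper":0}]'
python3 - <<'E'
from workcell import env
import cv2
a=env.camera("side")["image"][150:310,220:400]
cv2.imwrite("pics/a2.png",cv2.resize(a,None,fx=3.5,fy=3.5,interpolation=cv2.INTER_CUBIC))
import numpy as np
# arc: pin P, TCP rotating about pin; handle dir angle; axis ax ~ x rotated 2.2deg
from scipy.spatial.transform import Rotation as R
P=np.array([493,153,213.]);T=np.array([494.6,117.4,199.6]);ax=np.array([np.cos(.035),np.sin(.035),0])
for a in list(range(7,85,7))+[84,87,90]:
    r=R.from_rotvec(-np.radians(a)*ax);print(a,((r.apply(T-P)+P-T)/1000).round(4),r.as_rotvec().round(3))
E
```

```text
clock: 3.32
ee_pos: [494.5, 117.4, 199.7]
tool_rot: [-179.9, -29.8, 92.1]
force: [-1.4, -1.5, 2.8]
width: 15.5
7 [ 0.     -0.0014  0.0044] [-0.122 -0.004 -0.   ]
14 [ 0.0001 -0.0022  0.009 ] [-0.244 -0.009 -0.   ]
21 [ 0.0001 -0.0024  0.0137] [-0.366 -0.013 -0.   ]
28 [ 0.0001 -0.0021  0.0183] [-0.488 -0.017 -0.   ]
35 [ 0.     -0.0012  0.0229] [-0.61  -0.021 -0.   ]
42 [-0.      0.0002  0.0273] [-0.733 -0.026 -0.   ]
49 [-0.0001  0.0021  0.0315] [-0.855 -0.03  -0.   ]
56 [-0.0002  0.0046  0.0354] [-0.977 -0.034 -0.   ]
63 [-0.0003  0.0075  0.0391] [-1.099 -0.038 -0.   ]
70 [-0.0004  0.0108  0.0423] [-1.221 -0.043 -0.   ]
77 [-0.0005  0.0146  0.0451] [-1.343 -0.047 -0.   ]
84 [-0.0007  0.0186  0.0474] [-1.465 -0.051 -0.   ]
84 [-0.0007  0.0186  0.0474] [-1.465 -0.051 -0.   ]
87 [-0.0007  0.0204  0.0483] [-1.518 -0.053 -0.   ]
90 [-0.0008  0.0222  0.049 ] [-1.57  -0.055 -0.   ]
```

```bash
python3 -m handwheel '[{"delta_pos":[0,-0.0006,0.0022],"twist":[-0.06,-0.002,0],"gripper":0},{"delta_pos":[0,-0.0014,0.0044],"twist":[-0.122,-0.004,0],"gripper":0},{"delta_pos":[0,-0.002,0.0067],"twist":[-0.183,-0.006,0],"gripper":0},{"delta_pos":[0,-0.0022,0.009],"twist":[-0.244,-0.009,0],"gripper":0}]'
python3 - <<'E'
from workcell import env
import cv2
a=env.camera("side")["image"][150:310,220:400]
cv2.imwrite("pics/a3.png",cv2.resize(a,None,fx=3.5,fy=3.5,interpolation=cv2.INTER_CUBIC))
E
```

```text
clock: 3.7
ee_pos: [494.5, 115.2, 208.6]
tool_rot: [-179.9, -15.7, 92.1]
force: [-1.2, 0.6, -1.6]
width: 15.8
```

View pics/a3.png

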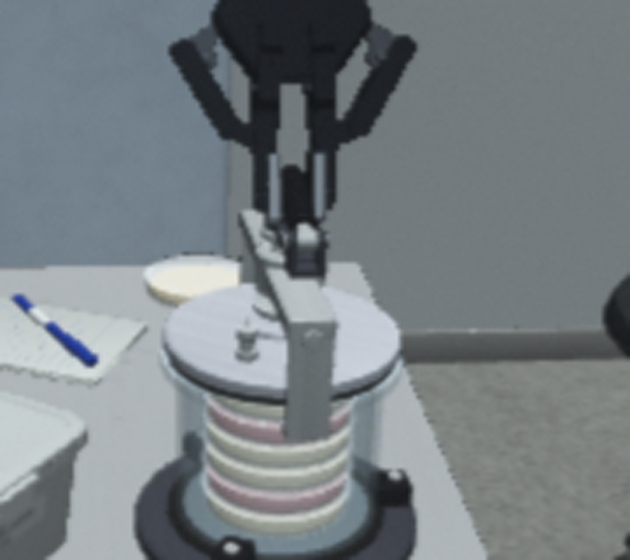

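The handle is rising with the jaws: its free end went from about row 190 to 170, near column 295. I'll carry on along the arc.

```bash
python3 -m handwheel '[{"delta_pos":[0,-0.0002,0.0047],"twist":[-0.122,-0.004,0],"gripper":0},{"delta_pos":[0,0.0001,0.0093],"twist":[-0.244,-0.009,0],"gripper":0},{"delta_pos":[0,0.001,0.0139],"twist":[-0.366,-0.013,0],"gripper":0},{"delta_pos":[0,0.0024,0.0183],"twist":[-0.488,-0.017,0],"gripper":0},{"delta_pos":[-0.0002,0.0043,0.0225],"twist":[-0.61,-0.021,0],"gripper":0},{"delta_pos":[-0.0003,0.0068,0.0264],"twist":[-0.733,-0.026,0],"gripper":0},{"delta_pos":[-0.0004,0.0097,0.0301],"twist":[-0.855,-0.03,0],"gripper":0},{"delta_pos":[-0.0005,0.013,0.0333],"twist":[-0.977,-0.034,0],"gripper":0},{"delta_pos":[-0.0006,0.0168,0.0361],"twist":[-1.099,-0.038,0],"gripper":0},{"delta_pos":[-0.0006,0.0168,0.0361],"twist":[-1.099,-0.038,0],"gripper":0}]'
```

```text
clock: 4.58
ee_pos: [494.0, 132.2, 241.3]
tool_rot: [-178.7, 48.1, 93.3]
force: [-0.4, -6.9, 16.6]
width: 15.6
```

```bash
python3 -m handwheel '[{"delta_pos":[0,0,0],"twist":[0,0,0],"gripper":0}]';python3 - <<'E'
from workcell import env
import cv2
s=env.sense();print(s["qpos"].round(1),s["qvel"].round(1),s["moment"].round(2))
a=env.camera("side")["image"][120:310,210:410]
cv2.imwrite("pics/a4.png",cv2.resize(a,None,fx=3,fy=3,interpolation=cv2.INTER_CUBIC))
E
```

```text
clock: 4.67
ee_pos: [493.9, 131.4, 243.4]
tool_rot: [-179.1, 47.6, 92.9]
force: [-0.3, -7.4, 0.9]
width: 15.6
[ 37.1  32.9   4.1  93.6 -37.  135.7] [-1.9 -3.2 -0.9 -2.6  3.1 -0.5] [-0.69 -0.05 -0.17]
```

View pics/a4.png

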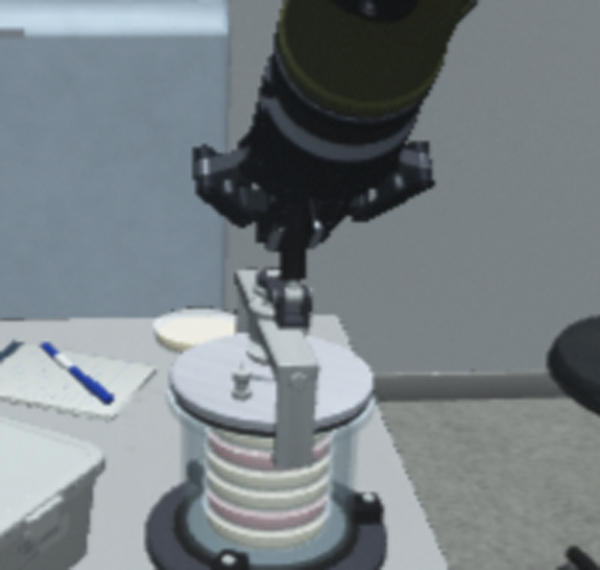

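```bash
python3 -m handwheel '[{"delta_pos":[-0.0001,0.002,0.0012],"twist":[-0.061,-0.002,0],"gripper":0},{"delta_pos":[-0.0002,0.004,0.0023],"twist":[-0.122,-0.004,0],"gripper":0},{"delta_pos":[-0.0002,0.0058,0.0032],"twist":[-0.175,-0.006,0],"gripper":0},{"delta_pos":[-0.0003,0.0076,0.0039],"twist":[-0.227,-0.008,0],"gripper":0},{"delta_pos":[-0.0003,0.0076,0.0039],"twist":[-0.227,-0.008,0],"gripper":0},{"delta_pos":[-0.0003,0.0076,0.0039],"twist":[-0.227,-0.008,0],"gripper":0}]';python3 - <<'E'
from workcell import env
s=env.sense();print(s["qpos"].round(1),s["moment"].round(2))
E
```

```text
clock: 5.22
ee_pos: [493.5, 138.7, 247.7]
tool_rot: [-179.1, 60.2, 92.6]
force: [0.5, -7.7, -1.9]
width: 15.5
[ 40.6  41.    8.2 104.9 -42.4 148. ] [ 0.12 -0.04 -0.06]
```

```bash
python3 -m handwheel '[{"delta_pos":[0,0.0015,0],"twist":[-0.03,0,0],"gripper":0},{"delta_pos":[0,0.003,0],"twist":[-0.05,0,0],"gripper":0},{"delta_pos":[0,0.003,0],"twist":[-0.05,0,0],"gripper":0}]';python3 - <<'E'
from workcell import env
s=env.sense();print(s["moment"].round(2))
E
```

```text
clock: 5.47
ee_pos: [493.5, 140.9, 247.6]
tool_rot: [-178.8, 63.2, 92.8]
force: [0.7, -12.7, -2.5]
width: 15.5
[ 0.03 -0.13  0.04]
```

```bash
python3 -m handwheel '[{"delta_pos":[0,-0.002,0],"twist":[0,0,0],"gripper":0.6},{"delta_pos":[0,-0.002,0],"twist":[0,0,0],"gripper":0.7},{"delta_pos":[0,-0.002,0],"twist":[0,0,0],"gripper":1},{"delta_pos":[0,-0.002,0],"twist":[0,0,0],"gripper":1},{"delta_pos":[0,0.025,0.015],"twist":[0,0,0],"gripper":1},{"delta_pos":[0,0.05,0.035],"twist":[0.1,0,0],"gripper":1},{"delta_pos":[0,0.075,0.055],"twist":[0.2,0,0],"gripper":1},{"delta_pos":[0,0.085,0.085],"twist":[0.32,0,0],"gripper":1},{"delta_pos":[0,0.085,0.12],"twist":[0.44,0,0],"gripper":1},{"delta_pos":[0,0.085,0.12],"twist":[0.56,0,0],"gripper":1},{"delta_pos":[0,0.085,0.12],"twist":[0.56,0,0],"gripper":1}]';python3 - <<'E'
from workcell import env
import cv2,numpy as np
o=[]
for n,(u0,u1,v0,v1) in dict(side=(240,360,170,290),top=(210,310,170,270)).items():
    c=env.camera(n);v,u=np.mgrid[v0:v1,u0:u1];z=c["z_map"][v0:v1,u0:u1]
    K=c["mtx"];P=np.stack([(u-K[0,2])/K[0,0]*z,(v-K[1,2])/K[1,1]*z,z],-1)[z>0]
    T=c["camera_from_world"];W=(P-T[:3,3])@T[:3,:3];np.save(f"pics/{n}_p1.npy",W)
    W=W[(abs(W[:,0]-494)<30)&(W[:,1]<185)&(W[:,1]>60)]
    for lo in range(186,300,10):
        q=W[(W[:,2]>lo)&(W[:,2]<lo+10)]
        if len(q):print(n,lo,len(q),np.median(q,0).round(1),q.min(0).round(),q.max(0).round())
    o.append(cv2.resize(c["image"][v0:v1,u0:u1],(400,400),interpolation=cv2.INTER_CUBIC))
cv2.imwrite("pics/b1.png",np.hstack(o))
E
```

```text
clock: 6.38
ee_pos: [495.3, 226.7, 376.7]
tool_rot: [178.1, 30.2, 90.7]
force: [0.7, -0.2, 0.9]
width: 85.1
side 186 22 [504.1  96.9 193.7] [492.  86. 189.] [509. 161. 196.]
side 196 135 [497.2 145.9 200.8] [484.  75. 196.] [508. 162. 206.]
side 206 65 [493.8 157.4 212. ] [483. 147. 206.] [505. 161. 216.]
side 216 48 [493.9 155.2 218. ] [483. 145. 216.] [504. 160. 226.]
side 226 48 [494.8 157.5 230.6] [487. 152. 226.] [501. 161. 236.]
side 236 53 [494.8 157.3 241.2] [485. 151. 236.] [502. 162. 246.]
side 246 55 [494.  158.6 251.3] [486. 151. 246.] [502. 162. 256.]
side 256 56 [494.2 158.  260.8] [484. 150. 256.] [502. 162. 266.]
side 266 54 [494.4 156.8 270.9] [487. 150. 266.] [501. 162. 275.]
side 276 4 [493.2 153.3 276.8] [491. 153. 277.] [496. 155. 277.]
top 186 9 [488.8  81.7 193.6] [484.  74. 188.] [509.  96. 196.]
top 196 190 [493.7 108.4 201.9] [481.  76. 197.] [506. 148. 206.]
top 206 18 [493.4 122.9 207.1] [483.  80. 206.] [503. 154. 215.]
top 216 6 [485.  147.7 219.7] [482. 144. 217.] [500. 151. 223.]
top 226 7 [489.8 147.  229.2] [485. 145. 227.] [500. 153. 236.]
top 236 1 [492.1 144.3 237.8] [492. 144. 238.] [492. 144. 238.]
top 256 10 [492.8 146.1 261.2] [484. 144. 257.] [501. 154. 265.]
top 266 25 [493.5 151.9 273.9] [486. 145. 268.] [501. 159. 276.]
top 276 12 [493.4 151.3 277.3] [489. 147. 276.] [498. 156. 280.]
```

View pics/b1.png

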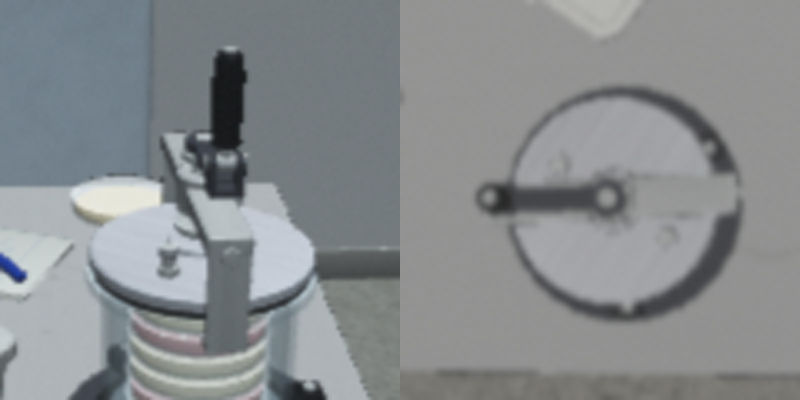

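The handle stands upright: the front face stays at y≈157 from z=226 to 275, with its top at about 277. In the top view it is a round dot at crop (493,198). I'll regrasp it from above with the tool vertical.

```bash
python3 -m handwheel '[{"delta_pos":[0,-0.02,0],"twist":[0.1,0,0],"gripper":1},{"delta_pos":[-0.001,-0.045,-0.01],"twist":[0.21,0,0],"gripper":1},{"delta_pos":[-0.0016,-0.065,-0.03],"twist":[0.32,0,0],"gripper":1},{"delta_pos":[-0.0016,-0.0739,-0.045],"twist":[0.43,0,0],"gripper":1},{"delta_pos":[-0.0016,-0.0739,-0.06],"twist":[0.526,0,0.01],"gripper":1},{"delta_pos":[-0.0016,-0.0739,-0.065],"twist":[0.526,0,0.01],"gripper":1},{"delta_pos":[-0.0016,-0.0739,-0.09],"twist":[0.526,0,0.01],"gripper":1},{"delta_pos":[-0.0016,-0.0739,-0.115],"twist":[0.526,0,0.01],"gripper":1},{"delta_pos":[-0.0016,-0.0739,-0.137],"twist":[0.526,0,0.01],"gripper":1},{"delta_pos":[-0.0016,-0.0739,-0.1437],"twist":[0.526,0,0.01],"gripper":1},{"delta_pos":[-0.0016,-0.0739,-0.1437],"twist":[0.526,0,0.01],"gripper":1}]'
```

```text
clock: 7.4
ee_pos: [489.8, 154.2, 220.9]
tool_rot: [178.8, 1.1, 91.8]
force: [-0.3, -0.0, 0.8]
width: 85.5
```

```bash
python3 -m handwheel '[{"delta_pos":[0.002,-0.001,0.006],"twist":[0.019,0.021,0],"gripper":1},{"delta_pos":[0.004,-0.0015,0.012],"twist":[0.019,0.021,0],"gripper":1},{"delta_pos":[0.004,-0.0015,0.012],"twist":[0.019,0.021,0],"gripper":0.4},{"delta_pos":[0.004,-0.0015,0.012],"twist":[0.019,0.021,0],"gripper":0},{"delta_pos":[0.004,-0.0015,0.012],"twist":[0.019,0.021,0],"gripper":0},{"delta_pos":[0.004,-0.0015,0.012],"twist":[0.019,0.021,0],"gripper":0},{"delta_pos":[0.004,-0.0015,0.012],"twist":[0.019,0.021,0],"gripper":0},{"delta_pos":[0.004,-0.0015,0.012],"twist":[0.019,0.021,0],"gripper":0},{"delta_pos":[0.004,-0.0015,0.012],"twist":[0.019,0.021,0],"gripper":0}]'
```

```text
clock: 8.15
ee_pos: [495.9, 152.3, 237.0]
tool_rot: [179.5, -0.3, 91.7]
force: [-0.9, -0.3, 0.6]
width: 16.3
```

```bash
cat > h.py <<'E'
import sys,numpy as np
from workcell import env
C=np.array([495.5,88.]);Rr=65
def look():
    s=env.sense();p=s["ee_pos"];f=s["force"];d=p[:2]-C;a=np.degrees(np.arctan2(d[1],d[0]));r=d/np.hypot(*d)
    t=np.array([r[1],-r[0]]) # clockwise
    print("ang %.1f rad %.1f z %.1f resist %.1f radial %.1f fz %.1f"%(a,np.hypot(*d),p[2],-f[:2]@t,f[:2]@r,f[2]))
def plan(a0,step,n):
    A=np.radians(a0);o=[]
    for i in range(1,n+1):
        b=A-np.radians(step*i);o.append([round(float(x),4) for x in Rr*(np.array([np.cos(b)-np.cos(A),np.sin(b)-np.sin(A)]))/1000]+[round(-8e-3*step*i/360,4)])
    print(o)
look()
if len(sys.argv)>1: plan(*[float(x) for x in sys.argv[1:3]],int(sys.argv[3]))
E
python3 h.py 89.6 6 5; for a in 59.6 29.6 -0.4 -30.4 -60.4; do python3 h.py $a 6 5|tail -1;done
```

```text
ang 89.6 rad 64.3 z 237.0 resist 0.9 radial -0.3 fz 0.6
[[0.0068, -0.0004, -0.0001], [0.0135, -0.0015, -0.0003], [0.0201, -0.0033, -0.0004], [0.0264, -0.0058, -0.0005], [0.0324, -0.0089, -0.0007]]
[[0.0057, -0.0037, -0.0001], [0.0109, -0.0081, -0.0003], [0.0157, -0.0129, -0.0004], [0.02, -0.0182, -0.0005], [0.0236, -0.024, -0.0007]]
[[0.003, -0.0061, -0.0001], [0.0054, -0.0125, -0.0003], [0.0072, -0.019, -0.0004], [0.0082, -0.0258, -0.0005], [0.0085, -0.0326, -0.0007]]
[[-0.0004, -0.0068, -0.0001], [-0.0015, -0.0135, -0.0003], [-0.0033, -0.0201, -0.0004], [-0.0058, -0.0264, -0.0005], [-0.0089, -0.0324, -0.0007]]
[[-0.0037, -0.0057, -0.0001], [-0.0081, -0.0109, -0.0003], [-0.0129, -0.0157, -0.0004], [-0.0182, -0.02, -0.0005], [-0.024, -0.0236, -0.0007]]
[[-0.0061, -0.003, -0.0001], [-0.0125, -0.0054, -0.0003], [-0.019, -0.0072, -0.0004], [-0.0258, -0.0082, -0.0005], [-0.0326, -0.0085, -0.0007]]
```

```bash
python3 -m handwheel '[{"delta_pos":[0.0068,-0.0004,-0.0001],"twist":[0,0,0],"gripper":0},{"delta_pos":[0.0135,-0.0015,-0.0003],"twist":[0,0,0],"gripper":0},{"delta_pos":[0.0201,-0.0033,-0.0004],"twist":[0,0,0],"gripper":0},{"delta_pos":[0.0264,-0.0058,-0.0005],"twist":[0,0,0],"gripper":0},{"delta_pos":[0.0324,-0.0089,-0.0007],"twist":[0,0,0],"gripper":0}]';python3 h.py
```

```text
clock: 8.57
ee_pos: [529.5, 142.9, 236.1]
tool_rot: [179.5, -0.2, 91.7]
force: [-1.7, -0.9, 1.3]
width: 16.3
ang 58.2 rad 64.5 z 236.1 resist 0.9 radial -1.7 fz 1.3
```

```bash
python3 -m handwheel '[{"delta_pos":[0.0057,-0.0037,-0.0001],"twist":[0,0,0],"gripper":0}]';python3 h.py
```

```text
clock: 8.65
ee_pos: [535.1, 139.1, 235.9]
tool_rot: [179.5, -0.2, 91.7]
force: [-1.9, -1.3, 1.7]
width: 16.0
ang 52.2 rad 64.6 z 235.9 resist 0.7 radial -2.2 fz 1.7
```

```bash
python3 h.py 52.4 6 5|tail -1;python3 h.py 22.4 6 5|tail -1;python3 h.py -7.6 6 5|tail -1;python3 h.py -37.6 6 5|tail -1; python3 h.py -67.6 6 5|tail -1
```

```text
[[0.0052, -0.0044, -0.0001], [0.0098, -0.0094, -0.0003], [0.014, -0.0148, -0.0004], [0.0175, -0.0206, -0.0005], [0.0204, -0.0267, -0.0007]]
[[0.0023, -0.0064, -0.0001], [0.0038, -0.013, -0.0003], [0.0047, -0.0198, -0.0004], [0.0049, -0.0266, -0.0005], [0.0043, -0.0334, -0.0007]]
[[-0.0013, -0.0067, -0.0001], [-0.0032, -0.0132, -0.0003], [-0.0058, -0.0195, -0.0004], [-0.0091, -0.0255, -0.0005], [-0.0129, -0.0311, -0.0007]]
[[-0.0044, -0.0052, -0.0001], [-0.0094, -0.0098, -0.0003], [-0.0148, -0.014, -0.0004], [-0.0206, -0.0175, -0.0005], [-0.0267, -0.0204, -0.0007]]
[[-0.0064, -0.0023, -0.0001], [-0.013, -0.0038, -0.0003], [-0.0198, -0.0047, -0.0004], [-0.0266, -0.0049, -0.0005], [-0.0334, -0.0043, -0.0007]]
```

```bash
python3 -m handwheel '[{"delta_pos":[0.0052,-0.0044,-0.0001],"twist":[0,0,0],"gripper":0},{"delta_pos":[0.0098,-0.0094,-0.0003],"twist":[0,0,0],"gripper":0},{"delta_pos":[0.014,-0.0148,-0.0004],"twist":[0,0,0],"gripper":0},{"delta_pos":[0.0175,-0.0206,-0.0005],"twist":[0,0,0],"gripper":0},{"delta_pos":[0.0204,-0.0267,-0.0007],"twist":[0,0,0],"gripper":0}]';python3 h.py
```

```text
clock: 9.07
ee_pos: [555.3, 112.6, 235.4]
tool_rot: [179.4, -0.3, 91.7]
force: [-2.6, -0.6, 1.9]
width: 16.6
ang 22.3 rad 64.6 z 235.4 resist 0.5 radial -2.6 fz 1.9
```

```bash
python3 -m handwheel '[{"delta_pos":[0.0023,-0.0064,-0.0001],"twist":[0,0,0],"gripper":0},{"delta_pos":[0.0038,-0.013,-0.0003],"twist":[0,0,0],"gripper":0},{"delta_pos":[0.0047,-0.0198,-0.0004],"twist":[0,0,0],"gripper":0},{"delta_pos":[0.0049,-0.0266,-0.0005],"twist":[0,0,0],"gripper":0},{"delta_pos":[0.0043,-0.0334,-0.0007],"twist":[0,0,0],"gripper":0}]';python3 h.py
```

```text
clock: 9.48
ee_pos: [559.7, 79.0, 234.9]
tool_rot: [179.4, -0.3, 91.7]
force: [-0.0, 0.7, 1.6]
width: 16.3
ang -8.0 rad 64.9 z 234.9 resist 0.6 radial -0.1 fz 1.6
```

```bash
python3 -m handwheel '[{"delta_pos":[-0.0013,-0.0067,-0.0001],"twist":[0,0,0],"gripper":0},{"delta_pos":[-0.0032,-0.0132,-0.0003],"twist":[0,0,0],"gripper":0},{"delta_pos":[-0.0058,-0.0195,-0.0004],"twist":[0,0,0],"gripper":0},{"delta_pos":[-0.0091,-0.0255,-0.0005],"twist":[0,0,0],"gripper":0},{"delta_pos":[-0.0129,-0.0311,-0.0007],"twist":[0,0,0],"gripper":0}]';python3 h.py
```

```text
clock: 9.9
ee_pos: [546.5, 47.6, 234.2]
tool_rot: [179.4, -0.2, 91.7]
force: [1.8, -0.2, 2.3]
width: 16.6
ang -38.4 rad 65.1 z 234.2 resist 0.9 radial 1.5 fz 2.3
```

```bash
python3 -m handwheel '[{"delta_pos":[-0.0044,-0.0052,-0.0001],"twist":[0,0,0],"gripper":0},{"delta_pos":[-0.0094,-0.0098,-0.0003],"twist":[0,0,0],"gripper":0},{"delta_pos":[-0.0148,-0.014,-0.0004],"twist":[0,0,0],"gripper":0},{"delta_pos":[-0.0206,-0.0175,-0.0005],"twist":[0,0,0],"gripper":0},{"delta_pos":[-0.0267,-0.0204,-0.0007],"twist":[0,0,0],"gripper":0}]';python3 h.py
```

```text
clock: 10.32
ee_pos: [519.1, 27.1, 233.5]
tool_rot: [179.4, -0.2, 91.7]
force: [2.7, -4.0, 2.3]
width: 15.8
ang -68.8 rad 65.3 z 233.5 resist 1.1 radial 4.7 fz 2.3
```

```bash
python3 -m handwheel '[{"delta_pos":[-0.0064,-0.0026,-0.0001],"twist":[0,0,0],"gripper":0},{"delta_pos":[-0.013,-0.0043,-0.0003],"twist":[0,0,0],"gripper":0},{"delta_pos":[-0.0198,-0.0053,-0.0004],"twist":[0,0,0],"gripper":0},{"delta_pos":[-0.0266,-0.0055,-0.0005],"twist":[0,0,0],"gripper":0},{"delta_pos":[-0.0334,-0.0049,-0.0007],"twist":[0,0,0],"gripper":0}]';sed -i 's/495.5,88\./495.4,87.5/' h.py; python3 h.py;for a in -97.5 -127.5 -157.5 172.5 142.5; do python3 h.py $a 6 5|tail -1;done
```

```text
clock: 10.73
ee_pos: [484.8, 23.0, 232.6]
tool_rot: [179.5, -0.2, 91.7]
force: [-0.2, -4.4, 4.9]
width: 16.1
ang -99.3 rad 65.4 z 232.6 resist 0.5 radial 4.4 fz 4.9
[[-0.0067, 0.0012, -0.0001], [-0.0132, 0.0032, -0.0003], [-0.0195, 0.0058, -0.0004], [-0.0255, 0.009, -0.0005], [-0.0311, 0.0129, -0.0007]]
[[-0.0052, 0.0044, -0.0001], [-0.0099, 0.0094, -0.0003], [-0.014, 0.0148, -0.0004], [-0.0176, 0.0206, -0.0005], [-0.0205, 0.0267, -0.0007]]
[[-0.0023, 0.0064, -0.0001], [-0.0039, 0.013, -0.0003], [-0.0047, 0.0198, -0.0004], [-0.0049, 0.0266, -0.0005], [-0.0044, 0.0334, -0.0007]]
[[0.0012, 0.0067, -0.0001], [0.0032, 0.0132, -0.0003], [0.0058, 0.0195, -0.0004], [0.009, 0.0255, -0.0005], [0.0129, 0.0311, -0.0007]]
[[0.0044, 0.0052, -0.0001], [0.0094, 0.0099, -0.0003], [0.0148, 0.014, -0.0004], [0.0206, 0.0176, -0.0005], [0.0267, 0.0205, -0.0007]]
```

```bash
python3 -m handwheel '[{"delta_pos":[-0.0068,0.0008,-0.0001],"twist":[0,0,0],"gripper":0},{"delta_pos":[-0.0133,0.0027,-0.0002],"twist":[0,0,0],"gripper":0},{"delta_pos":[-0.0196,0.0053,-0.0003],"twist":[0,0,0],"gripper":0},{"delta_pos":[-0.0256,0.0086,-0.0004],"twist":[0,0,0],"gripper":0},{"delta_pos":[-0.0312,0.0125,-0.0005],"twist":[0,0,0],"gripper":0}]';python3 h.py
```

```text
clock: 11.15
ee_pos: [454.0, 36.3, 231.9]
tool_rot: [179.5, -0.3, 91.7]
force: [-1.0, -1.7, 3.0]
width: 16.3
ang -129.0 rad 65.8 z 231.9 resist 0.3 radial 1.9 fz 3.0
```

```bash
python3 -m handwheel '[{"delta_pos":[-0.0051,0.0045,-0.0001],"twist":[0,0,0],"gripper":0},{"delta_pos":[-0.0097,0.0095,-0.0002],"twist":[0,0,0],"gripper":0},{"delta_pos":[-0.0137,0.0149,-0.0003],"twist":[0,0,0],"gripper":0},{"delta_pos":[-0.0172,0.0207,-0.0005],"twist":[0,0,0],"gripper":0},{"delta_pos":[-0.02,0.0268,-0.0006],"twist":[0,0,0],"gripper":0}]';python3 h.py
```

```text
clock: 11.57
ee_pos: [434.4, 62.9, 231.4]
tool_rot: [179.5, -0.2, 91.7]
force: [1.2, -3.3, 3.0]
width: 16.2
ang -158.0 rad 65.8 z 231.4 resist 3.5 radial 0.2 fz 3.0
```

```bash
python3 h.py -158 5 6|tail -1; python3 -m handwheel '[{"delta_pos":[-0.002,0.0053,-0.0001],"twist":[0,0,0],"gripper":0},{"delta_pos":[-0.0034,0.0108,-0.0002],"twist":[0,0,0],"gripper":0}]';python3 h.py
```

```text
[[-0.0019, 0.0053, -0.0001], [-0.0033, 0.0108, -0.0002], [-0.0042, 0.0164, -0.0003], [-0.0047, 0.0221, -0.0004], [-0.0046, 0.0278, -0.0006], [-0.0041, 0.0334, -0.0007]]
clock: 11.73
ee_pos: [431.1, 73.6, 231.2]
tool_rot: [179.5, -0.2, 91.7]
force: [1.0, -4.5, 2.3]
width: 16.2
ang -167.8 rad 65.8 z 231.2 resist 4.6 radial -0.1 fz 2.3
```

```bash
python3 -m handwheel '[{"delta_pos":[-0.0009,0.0056,-0.0001],"twist":[0,0,0],"gripper":0},{"delta_pos":[-0.0013,0.0113,-0.0002],"twist":[0,0,0],"gripper":0}]';python3 h.py
```

```text
clock: 11.9
ee_pos: [429.7, 84.8, 231.0]
tool_rot: [179.5, -0.2, 91.7]
force: [-1.1, -4.1, 4.1]
width: 16.4
ang -177.6 rad 65.7 z 231.0 resist 4.1 radial 1.2 fz 4.1
```

```bash
python3 -m handwheel '[{"delta_pos":[0.0001,0.0057,-0.0001],"twist":[0,0,0],"gripper":0},{"delta_pos":[0.0006,0.0113,-0.0002],"twist":[0,0,0],"gripper":0}]';python3 h.py
```

```text
clock: 12.07
ee_pos: [430.2, 96.1, 230.8]
tool_rot: [179.5, -0.2, 91.7]
force: [-1.0, -5.2, 4.5]
width: 16.2
ang 172.5 rad 65.8 z 230.8 resist 5.3 radial 0.3 fz 4.5
```

```bash
python3 -m handwheel '[{"delta_pos":[0.001,0.0056,-0.0001],"twist":[0,0,0],"gripper":0},{"delta_pos":[0.0025,0.0111,-0.0002],"twist":[0,0,0],"gripper":0}]';python3 h.py
```

```text
clock: 12.23
ee_pos: [432.6, 106.9, 230.5]
tool_rot: [179.5, -0.2, 91.7]
force: [-3.4, -6.8, 5.6]
width: 16.3
ang 162.8 rad 65.8 z 230.5 resist 7.5 radial 1.2 fz 5.6
```

```bash
python3 -m handwheel '[{"delta_pos":[0.001,0.0027,0],"twist":[0,0,0],"gripper":0},{"delta_pos":[0.0019,0.0054,-0.0001],"twist":[0,0,0],"gripper":0}]';python3 h.py
```

```text
clock: 12.4
ee_pos: [434.4, 112.4, 230.4]
tool_rot: [179.6, -0.2, 91.7]
force: [-2.4, -5.9, 6.4]
width: 16.0
ang 157.8 rad 65.9 z 230.4 resist 6.4 radial -0.0 fz 6.4
```

```bash
python3 -m handwheel '[{"delta_pos":[0.0024,0.0052,-0.0001],"twist":[0,0,0],"gripper":0}]';python3 h.py
```

```text
clock: 12.48
ee_pos: [436.4, 116.9, 230.3]
tool_rot: [179.6, -0.1, 91.7]
force: [-2.3, -6.9, 6.3]
width: 16.1
ang 153.5 rad 65.9 z 230.3 resist 7.3 radial -1.0 fz 6.3
```

```bash
python3 -m handwheel '[{"delta_pos":[0.0018,0.0036,-0.0001],"twist":[0,0,0],"gripper":0},{"delta_pos":[0.0039,0.0071,-0.0002],"twist":[0,0,0],"gripper":0}]';python3 h.py
```

```text
clock: 12.65
ee_pos: [440.5, 124.0, 230.1]
tool_rot: [179.6, -0.1, 91.7]
force: [-2.7, -7.5, 5.8]
width: 16.3
ang 146.4 rad 66.0 z 230.1 resist 7.7 radial -1.9 fz 5.8
```

```bash
python3 -m handwheel '[{"delta_pos":[0.0025,0.0038,-0.0001],"twist":[0,0,0],"gripper":0}]';python3 h.py; python3 -m handwheel '[{"delta_pos":[0,0,0],"twist":[0,0,0],"gripper":0},{"delta_pos":[0,0,0],"twist":[0,0,0],"gripper":0}]';python3 h.py
```

```text
clock: 12.73
ee_pos: [442.8, 127.5, 230.0]
tool_rot: [179.6, -0.1, 91.7]
force: [-2.5, -7.7, 7.5]
width: 16.6
ang 142.7 rad 66.1 z 230.0 resist 7.7 radial -2.7 fz 7.5
clock: 12.9
ee_pos: [444.3, 129.0, 230.1]
tool_rot: [179.4, -0.2, 91.7]
force: [-0.1, -2.6, 3.5]
width: 15.9
ang 141.0 rad 65.8 z 230.1 resist 2.1 radial -1.6 fz 3.5
```

Resistance while turning read 7.7 N and had risen steadily, so the lid is snug. Next I'll release, back off, and fold the handle by pushing it from outside with the fingers shut.

```bash
python3 -m handwheel '[{"delta_pos":[0,0,0],"twist":[0,0,0],"gripper":0.5},{"delta_pos":[0,0,0],"twist":[0,0,0],"gripper":0.5},{"delta_pos":[0,0,0],"twist":[0,0,0],"gripper":0.5},{"delta_pos":[0,0,0.03],"twist":[0,0,0],"gripper":0.5},{"delta_pos":[0,0,0.065],"twist":[0,0,0],"gripper":0.5},{"delta_pos":[-0.01,0.01,0.068],"twist":[0,0,-0.12],"gripper":0.2},{"delta_pos":[-0.02,0.02,0.068],"twist":[0,0,-0.24],"gripper":0},{"delta_pos":[-0.033,0.028,0.068],"twist":[0,0,-0.36],"gripper":0},{"delta_pos":[-0.033,0.028,0.068],"twist":[0,0,-0.48],"gripper":0},{"delta_pos":[-0.033,0.028,0.068],"twist":[0,0,-0.6],"gripper":0},{"delta_pos":[-0.033,0.028,0.068],"twist":[0,0,-0.71],"gripper":0},{"delta_pos":[-0.033,0.028,0.068],"twist":[0,0,-0.71],"gripper":0}]'
python3 - <<'E'
from workcell import env
import cv2,numpy as np
o=[]
for n,(u0,u1,v0,v1) in dict(side=(240,360,170,290),top=(210,310,170,270)).items():
    c=env.camera(n);v,u=np.mgrid[v0:v1,u0:u1];z=c["z_map"][v0:v1,u0:u1]
    K=c["mtx"];P=np.stack([(u-K[0,2])/K[0,0]*z,(v-K[1,2])/K[1,1]*z,z],-1)[z>0]
    T=c["camera_from_world"];W=(P-T[:3,3])@T[:3,:3]
    W=W[(abs(W[:,0]-444)<20)&(abs(W[:,1]-128)<20)]
    for lo in range(205,275,10):
        q=W[(W[:,2]>lo)&(W[:,2]<lo+10)]
        if len(q):print(n,lo,len(q),np.median(q,0).round(1),q.min(0).round(),q.max(0).round())
    o.append(cv2.resize(c["image"][v0:v1,u0:u1],(400,400),interpolation=cv2.INTER_CUBIC))
cv2.imwrite("pics/c1.png",np.hstack(o))
E
```

```text
clock: 13.9
ee_pos: [410.7, 157.1, 298.0]
tool_rot: [179.5, -0.3, 50.9]
force: [-0.5, 0.2, -0.8]
width: 0.2
side 205 56 [446.8 131.9 209.1] [435. 120. 205.] [457. 142. 214.]
side 215 40 [446.6 133.8 220.3] [439. 127. 216.] [453. 138. 225.]
side 225 41 [445.9 134.2 230.5] [438. 130. 225.] [453. 137. 235.]
side 235 48 [446.6 135.  240.2] [438. 129. 235.] [453. 139. 245.]
side 245 52 [446.9 134.5 250.1] [437. 129. 245.] [454. 138. 255.]
side 255 52 [445.8 133.9 259.8] [437. 126. 255.] [453. 137. 265.]
side 265 28 [445.8 131.3 267.7] [440. 125. 265.] [452. 136. 270.]
top 205 15 [440.8 121.9 208.9] [433. 117. 206.] [456. 135. 213.]
top 215 7 [445.9 121.2 217.8] [438. 121. 216.] [453. 129. 223.]
top 245 4 [445.4 121.7 250.9] [437. 120. 249.] [451. 125. 252.]
top 255 8 [445.5 121.7 260.6] [437. 120. 255.] [451. 126. 265.]
top 265 5 [439.7 123.7 266.8] [437. 121. 265.] [444. 128. 269.]
```

View pics/c1.png

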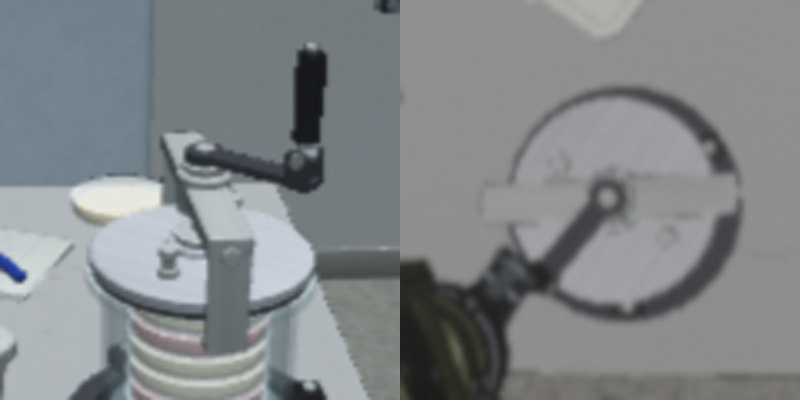

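The handle is upright at crop (310,95) in the side view, and the arm points toward the lower left at about 141° in the top view. The gripper waits outside it. I'll push the handle over.

```bash
python3 -m handwheel '[{"delta_pos":[0,0,-0.025],"twist":[0,0,0],"gripper":0},{"delta_pos":[0,0,-0.0464],"twist":[0,0,0],"gripper":0},{"delta_pos":[0.008,-0.0065,-0.0464],"twist":[0,0,0],"gripper":0},{"delta_pos":[0.0163,-0.0133,-0.0464],"twist":[0,0,0],"gripper":0},{"delta_pos":[0.0252,-0.0207,-0.0457],"twist":[0,0,0],"gripper":0},{"delta_pos":[0.0344,-0.0281,-0.048],"twist":[0,0,0],"gripper":0},{"delta_pos":[0.0426,-0.0349,-0.0534],"twist":[0,0,0],"gripper":0},{"delta_pos":[0.0496,-0.0406,-0.0613],"twist":[0,0,0],"gripper":0},{"delta_pos":[0.0547,-0.0448,-0.0713],"twist":[0,0,0],"gripper":0},{"delta_pos":[0.0547,-0.0448,-0.0713],"twist":[0,0,0],"gripper":0}]'
python3 - <<'E'
from workcell import env
import cv2,numpy as np
o=[cv2.resize(env.camera(n)["image"][v0:v1,u0:u1],(400,400),interpolation=cv2.INTER_CUBIC) for n,(u0,u1,v0,v1) in dict(side=(240,360,170,290),top=(210,310,170,270)).items()]
cv2.imwrite("pics/c2.png",np.hstack(o))
E
```

```text
clock: 14.83
ee_pos: [466.4, 110.4, 225.0]
tool_rot: [179.5, -0.1, 50.9]
force: [-0.5, -0.8, -0.5]
width: 0.4
```

View pics/c2.png

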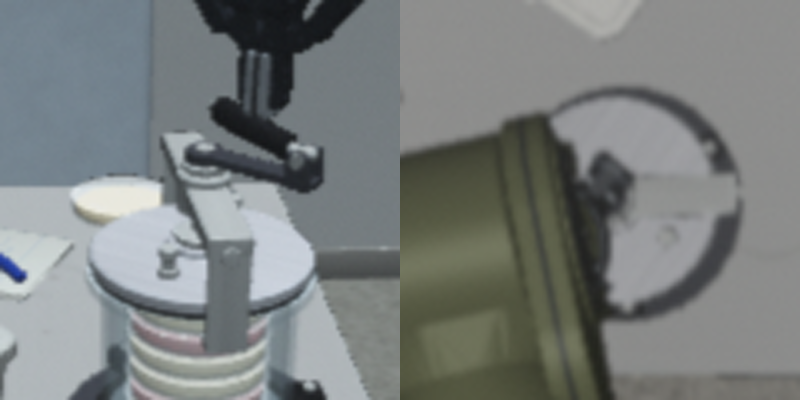

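The handle has folded to about 20° above the arm. Its free end is at side crop (222,108), and the fingertips rest on top of it. Now I'll press it flat.

```bash
python3 -m handwheel '[{"delta_pos":[0.003,-0.0025,-0.003],"twist":[0,0,0],"gripper":0},{"delta_pos":[0.005,-0.004,-0.0065],"twist":[0,0,0],"gripper":0},{"delta_pos":[0.005,-0.004,-0.0095],"twist":[0,0,0],"gripper":0},{"delta_pos":[0.005,-0.004,-0.0095],"twist":[0,0,0],"gripper":0}]'; python3 -m handwheel '[{"delta_pos":[0,0,-0.001],"twist":[0,0,0],"gripper":0},{"delta_pos":[0,0,-0.0015],"twist":[0,0,0],"gripper":0}]'
```

```text
clock: 15.27
ee_pos: [470.6, 107.7, 216.9]
tool_rot: [179.4, -0.2, 51.0]
force: [-1.1, 0.8, -0.4]
width: 0.0
clock: 15.43
ee_pos: [470.8, 107.7, 216.0]
tool_rot: [179.4, -0.2, 51.0]
force: [1.8, -1.0, 2.0]
width: 0.2
```

```bash
python3 -m handwheel '[{"delta_pos":[0,0,-0.001],"twist":[0,0,0],"gripper":0},{"delta_pos":[0,0,-0.002],"twist":[0,0,0],"gripper":0}]'; python3 -m handwheel '[{"delta_pos":[0,0,-0.001],"twist":[0,0,0],"gripper":0},{"delta_pos":[0,0,-0.0015],"twist":[0,0,0],"gripper":0}]'
```

```text
clock: 15.6
ee_pos: [471.1, 107.9, 214.5]
tool_rot: [179.4, -0.3, 51.0]
force: [-0.7, 0.3, 7.9]
width: -0.0
clock: 15.77
ee_pos: [471.6, 108.4, 214.2]
tool_rot: [179.4, -0.4, 51.0]
force: [-1.5, 0.6, 12.8]
width: 0.0
```

```bash
python3 -m handwheel '[{"delta_pos":[0,0,0.03],"twist":[0,0,0],"gripper":0},{"delta_pos":[0,0,0.07],"twist":[0,0,0],"gripper":0},{"delta_pos":[-0.02,-0.02,0.11],"twist":[0,0,0],"gripper":0},{"delta_pos":[-0.05,-0.05,0.13],"twist":[0,0,0],"gripper":0},{"delta_pos":[-0.08,-0.08,0.13],"twist":[0,0,0],"gripper":0},{"delta_pos":[-0.11,-0.11,0.13],"twist":[0,0,0],"gripper":0},{"delta_pos":[-0.13,-0.14,0.13],"twist":[0,0,0],"gripper":0},{"delta_pos":[-0.13,-0.17,0.13],"twist":[0,0,0],"gripper":0},{"delta_pos":[-0.13,-0.2,0.13],"twist":[0,0,0],"gripper":0},{"delta_pos":[-0.13,-0.23,0.13],"twist":[0,0,0],"gripper":0},{"delta_pos":[-0.13,-0.25,0.13],"twist":[0,0,0],"gripper":0},{"delta_pos":[-0.13,-0.25,0.13],"twist":[0,0,0],"gripper":0}]'
python3 - <<'E'
from workcell import env
import cv2,numpy as np
o=[]
for n,(u0,u1,v0,v1) in dict(side=(240,360,170,290),top=(210,310,170,270)).items():
    c=env.camera(n);v,u=np.mgrid[v0:v1,u0:u1];z=c["z_map"][v0:v1,u0:u1]
    K=c["mtx"];P=np.stack([(u-K[0,2])/K[0,0]*z,(v-K[1,2])/K[1,1]*z,z],-1)[z>0]
    T=c["camera_from_world"];W=(P-T[:3,3])@T[:3,:3]
    d=np.array([-.775,.632]);r=(W[:,:2]-[495.4,87.3]);s=r@d;t=r@[d[1],-d[0]]
    for lo in range(-5,80,10):
        q=W[(s>lo)&(s<lo+10)&(abs(t)<6)&(W[:,2]>190)&(W[:,2]<280)]
        if len(q):print(n,lo,len(q),np.percentile(q[:,2],[50,90,100]).round(1))
    o.append(cv2.resize(c["image"][v0:v1,u0:u1],(400,400),interpolation=cv2.INTER_CUBIC))
cv2.imwrite("pics/d1.png",np.hstack(o))
E
```

```text
clock: 16.77
ee_pos: [340.6, -145.1, 342.2]
tool_rot: [179.4, -0.2, 50.7]
force: [1.0, -0.2, -0.6]
width: 0.0
side -5 18 [196.4 207.1 210.3]
side 5 26 [200.5 213.7 214. ]
side 15 34 [206.9 214.1 214.7]
side 25 35 [209.7 213.6 214.6]
side 35 39 [200.6 213.6 214.8]
side 45 39 [209.3 213.6 214.7]
side 55 10 [209.5 211.6 212.9]
side 65 33 [206.2 210.7 212. ]
top -5 18 [196.8 209.6 212. ]
top 5 21 [212.5 216.5 219.5]
top 15 18 [214.  216.8 217.7]
top 25 20 [214.9 217.6 218.9]
top 35 18 [213.5 215.9 216.5]
top 45 21 [213.6 215.6 216.4]
top 55 18 [210.1 213.6 215. ]
top 65 13 [210.2 213.  214.7]
```

View pics/d1.png

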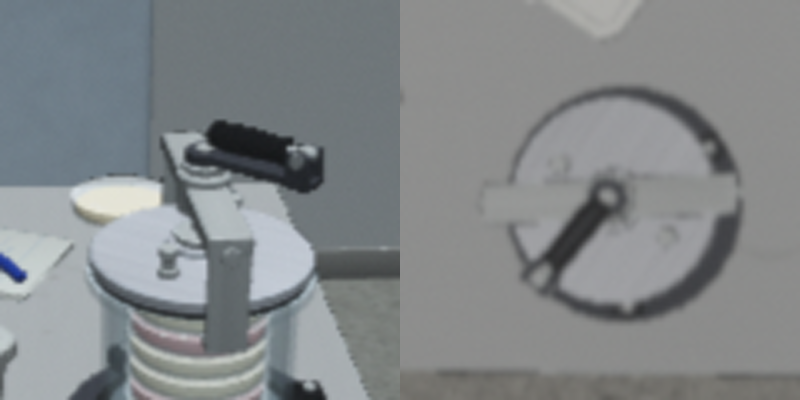

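The handle lies flat along the arm: its top is level at about 214 mm from 5 to 50 mm off the axis, and the arm's angle hasn't changed. I'll hand in.

```bash
python3 -c "
from workcell import env
print(env.sign_off())"
```

```text
the job is handed in; nothing more can be done
None
```

I swung the handle up to its stop, cranked the screw clockwise about 309° until the lid was snug, and folded the handle flat. I handed the job in at 16.8 s of the 64 s allowed.

- **Upright:** the handle's front face read the same y from z = 226 to 275 mm, so it stood upright within about 1°.
- **Clamping:** the handle turned freely at about 1 N. Resistance rose to 7.7 N in the last two readings taken while turning, inside the 7–10 N tight range and well under 15 N. The readings scattered by about ±1 N. The rise was also nearer 1 N per 10° than the 2 N stated, so I judged tightness by the measured force, not the angle turned.
- **Folded:** pressing down met a firm stop at 12.8 N. In the side view the handle top is then level, at about 214 mm along its length. The top view shows a 1–3 mm slope up towards the free end, which I put down to depth noise.
- **Surroundings:** the arm stayed above the clamp during the work and the highest wrist force I read was about 18 N. I did not measure the positions of the dish, vials and marker again afterwards. The dish and marker look unmoved in the last side view, and the vials were outside that crop.

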